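Stand the blood-cell chart on its kickstand

TASK

Push the side tab to swing out the kickstand leg on the back of the taller of the two reference charts, until it reaches its stop, then take that chart out of its holder and stand it, leaning back on its leg, on the dark mat. Its lower edge and the leg's foot must both be on the mat, square to it, with its printed face towards the robot's side of the bench and the leg behind. Leave the shorter chart as it is in its holder.

Things in the scene. Friction and masses are not known exactly. Their poses are not given: they have to be found in the camera images.
- chart: The taller chart: white plate 170 mm high, 120 wide, 8 thick, 0.2 kg, told from the short one by height. Starts upright in a holder. Origin: middle of the lower edge; z up along the plate, y across its width, -x out of the printed face, +x out of the back, where the leg is. Stands on its opened leg leaning back 0.28 rad, the foot 80 mm behind the lower edge. Places of charts and mat vary.
- dock_tall: The tall chart's aluminium holder, fixed on the bench: base plate 140 x 70 mm, 6 thick, on which the chart's lower edge rests, and slotted walls, tops 41 mm above the bench, at the chart's two side edges only (1.5 mm play). Lift the chart straight up 45 mm to free it. Origin: centre of its underside; axes as the chart's.
- leg (a joint): Hinge of the grey leg on the tall chart's back, rad: about 0 folded flat, 0.54 out at its stop; stiff (0.04 N m), stays where left. Axis along chart y, 145 mm above the lower edge and 7 mm behind the plate's mid-plane (chart x +7). Leg 36 wide, 5 thick, 143 long, hanging from the hinge; opening swings its foot away from the back and up.
- leg_tab (a point): Push point in the leg's side tab: a flat bar on the leg, 6 mm thick, 16 high, that runs along the back of the chart and sticks out 44 mm past the plate's +y side edge; moves with the leg. Point: 24 mm past that edge, mid height and thickness, 32 below the hinge, 57 below the chart's top when folded. A closed gripper coming down beside the chart, in front of the tab, can push it back.
- leg_foot (a point): Middle of the leg's lower end (rubber foot bar, 44 mm wide). Moves with the leg.
- mat: Dark rubber mat fixed flat on the bench, 130 mm (its x) by 180 mm (its y), 3 mm thick. Origin: centre of its underside; its x points away from the robot's side of the bench, within 0.2 rad of world x.
- short_chart: The shorter chart, a bystander: same kind of plate, 120 mm high, 120 wide, 8 thick, with a similar folded leg, upright in an identical holder. Origin: middle of its lower edge.
Mind the look-alikes: they are no part of the job. There is more than one size of the mat; the job needs the smaller.

How it is judged:
By the outcome, as a careful person would: the job done as asked, in the order asked, and still so for the second after the job is handed in, with the robot touching nothing.
It also fails if it takes over 51 s, if anything falls off the work surface, if the arm or the gripper's body presses on something with over 40 N, if the wrist force passes 120 N, or if a joint passes its speed limit or range.

ROBOT

A 6-joint arm with a two-finger parallel gripper is mounted at the origin on the work surface. World frame = base frame: x ahead of the robot, y to its left, z up, the work surface at z = 0. Lengths are in mm, angles in rad, forces in N, time in s.
With the tool pointing down it reaches from about 400 to 925 mm from the base axis. Payload 12.5 kg.
Tool frame: the origin (TCP) lies midway between the tips of the shut fingers; the grasp point (between the pads) lies 19 mm behind it (env.pinch_z is the z of the grasp point in the tool frame, in mm); z points along the fingers, y is the line along which they close (so a half turn about z gives the same grasp; the last joint's range is limited). The gripper opens to 95 mm and grips with 3 to 60 N. Pads are 20 mm wide; open, the fingers measure 119 mm over their backs; the gripper's body (75 mm by 180 mm) begins 59 mm behind the grasp point.
Start: joints at [-1.333, 0.491, 1.559, -0, 1.092, -0.106], TCP at [210.69, -588.436, 214.661] pointing down, gripper open.
Joint ranges: [-3.1, 3.1], [-0.84, 2.19], [0.05, 2.79], [-1.13, 4.28], [0.06, 2.93], [-2.69, 2.69]. Speed limits (rad/s): [2.22, 2.22, 2.79, 3.14, 3.14, 3.14].

INTERFACE

Orientations are given as [roll, pitch, yaw] about the fixed x, y, z axes, in that order (R = Rz(yaw) Ry(pitch) Rx(roll)).
In Python, from cell import env, eyes gives the robot as it stands.
- The arm moves only by the shell command python3 -m inch 'ROWS'. ROWS is JSON, a list of rows, each a list of 3 entries, a list of its own where there are three numbers: the shift along the tool's x, y, z in units of 60 mm (1.0 is 60 mm), then the turn about the tool's z in units of 5 degrees (1.0 is 5 degrees), then the closure, from -1 (fully open) to 1 (shut). In form: [[[tx, ty, tz], turn, claw], ...]. A call has exactly 10 rows; each row shifts and turns the commanded pose from where the row before left it, along the tool's axes as they then stand; what a row does not reach is not made up. A row lasts 1/8 s, in which the tool goes at most 62.5 mm and 10.7 degrees, less where a joint would pass 70% of its speed; a pose out of reach is approached as far as the arm can. A call is refused whole if a number of a shift passes 1 or a number of a turn 1, either way. A call with a gripper value outside its range is refused whole. The fingers move at their own pace and stop on an object; the grip force is fixed at half the most. Time passes only in rows, so rows that do not move let the fingers close, or fill a call up. It gives the time, the measured TCP pose, the force, the opening and the grip force at its end, in the units of the state.
- env.state(): the state, without advancing time (a new reading comes with each control period).
- eyes.read_camera(name): name is "scene" or "top"; returns a dict with "pixels" (420x560x3 uint8, red, green, blue), "fx", "fy", "cx", "cy" (pixels), "extrinsics" (4x4, takes a point from world to camera coordinates). Camera axes: x right, y down, z forward; pixel columns grow to the right and rows downward; lengths in mm; the calibration is good to about 2 mm. A picture is of the moment at which its call begins. There is no depth.
- env.job_done(): hands the job in; it is judged then, once.
Trained networks look in a picture, given as the dict that the camera call returned (one of the last four; its "shot" number tells which), for a name from the list of things; names that differ only in an ending like _2 or _b are one class to them, and where a whole thing is asked for, a point or a joint stands for the part that bears it (a point fixed in the world has none). Each returns a list of dicts, best first, with "score" (0 to 1); they miss things now and then, are a little off and sometimes report something else, mostly with a low value. They report only what shows in the picture. A call takes as long as a camera call. They do not tell look-alikes from the thing itself.
- eyes.boxes_of(name, picture): "centre" ([row, column] in pixels, amid what is visible of it).
- eyes.cut_out(name, picture): "mask" (420x560 bool, what is visible of it) and "centre" ([row, column] in pixels, amid what is visible of it).
- eyes.spot_point(name, picture): "centre" ([row, column] in pixels: a listed point, or the origin of a listed thing).
The state is a dict: "t": time; "joints": joint angles; "qvel": joint speeds; "tau": joint torques, N m; "eef_pos": TCP position; "tcp_rot": TCP orientation; "ft_force": force on the tool from outside, world axes, zero at the start; "moment": the same for the moment, N m; "opening": opening from 0.0 (shut) to 1.0 (fully open); "grip_force": force on a finger pad.
Only numpy, scipy, OpenCV 4.12 (cv2) and the standard library are available. Lean on these libraries where they do the work, as an engineer would, in place of code of your own. Each camera call takes 0.05 s, during which the arm holds its last target. There are 200 camera calls.

## Working session

There is one attempt and no reset: what is moved stays moved. The work goes in short steps, Python scripts to look and compute and a shell command to move; the robot and the scene stay as the last step left them, time stands still between calls to the robot, and variables do not carry over. Pictures are saved under pics/ and viewed, at most 10 in all, crops included, and the job is handed in when it is done.

```bash
mkdir -p pics; cat > h.py <<'E'
import numpy as np, cv2
from cell import env, eyes
def P(c): 
    K=np.array([[c['fx'],0,c['cx']],[0,c['fy'],c['cy']],[0,0,1.]]); return K@np.array(c['extrinsics'])[:3]
def proj(c,X):
    X=np.atleast_2d(np.array(X,float)); p=(P(c)@np.c_[X,np.ones(len(X))].T).T; return p[:,:2]/p[:,2:]
def onz(c,uv,z):
    M=P(c); H=np.c_[M[:,0],M[:,1],M[:,2]*z+M[:,3]]; p=np.linalg.solve(H,[uv[0],uv[1],1]); return p[:2]/p[2]
def tri(c1,a,c2,b):
    p=cv2.triangulatePoints(P(c1),P(c2),np.array(a,float).reshape(2,1),np.array(b,float).reshape(2,1)); return (p[:3]/p[3]).ravel()
def save(c,n,box=None,s=1):
    im=c['pixels'][:,:,::-1]
    if box: im=im[box[0]:box[1],box[2]:box[3]]
    cv2.imwrite('pics/'+n,cv2.resize(im,None,fx=s,fy=s,interpolation=cv2.INTER_CUBIC))
E
python3 - <<'E'
from h import *
np.set_printoptions(precision=1,suppress=True)
s=eyes.read_camera('scene');t=eyes.read_camera('top')
im=np.vstack([s['pixels'],t['pixels']])[:,:,::-1]
save(s,'s0.png',None,1.4);save(t,'t0.png',None,1.4)
for c,n in((s,'scene'),(t,'top')):
    E=np.array(c['extrinsics']);print(n,c['fx'],-E[:3,:3].T@E[:3,3],E[2,:3])
    for k in('chart','dock_tall','mat','leg_tab','leg_foot','short_chart'):
        print(k,[(np.round(d['centre']),round(d['score'],2)) for d in eyes.spot_point(k,c)],[(np.round(d['centre']),round(d['score'],2)) for d in eyes.boxes_of(k,c)])
st=env.state();print(st)
E
```

```text
scene 416.7992080294248 [ 781.3 -346.8  829.7] [-0.4  0.4 -0.8]
chart [(array([370., 213.]), 0.7)] [(array([355., 209.]), 0.7)]
dock_tall [(array([372., 216.]), 0.76)] [(array([384., 220.]), 0.74)]
mat [(array([142., 302.]), 0.8), (array([237., 386.]), 0.79)] [(array([145., 302.]), 0.94), (array([238., 390.]), 0.72)]
leg_tab [(array([326., 251.]), 0.88)] [(array([352., 219.]), 0.93), (array([383., 220.]), 0.57)]
leg_foot [(array([379., 222.]), 0.98)] [(array([358., 216.]), 0.8)]
short_chart [(array([276., 296.]), 0.69), (array([371., 216.]), 0.25)] [(array([257., 297.]), 0.96)]
top 450.00062385358814 [ 338.7   55.2 1228.2] [ 0.1 -0.  -1. ]
chart [(array([169., 383.]), 0.92)] [(array([164., 393.]), 0.66)]
dock_tall [(array([172., 389.]), 0.65)] [(array([173., 381.]), 0.82)]
mat [(array([156., 203.]), 0.67), (array([291., 175.]), 0.59)] [(array([154., 203.]), 0.78), (array([291., 174.]), 0.78)]
leg_tab [(array([152., 367.]), 0.56)] [(array([154., 367.]), 0.42)]
leg_foot [] [(array([152., 363.]), 0.54)]
short_chart [(array([184., 289.]), 0.84)] [(array([182., 290.]), 0.84)]
{'t': 1.3, 'joints': array([-1.3,  0.5,  1.6, -0. ,  1.1, -0.1]), 'qvel': array([-0.,  0., -0., -0., -0., -0.]), 'tau': array([  0. , -61.2, -25.8,   0.1,   0. ,  -0. ]), 'eef_pos': array([ 210.7, -588.4,  214.6]), 'tcp_rot': array([3.1, 0. , 0.3]), 'ft_force': array([-0. , -0.4, -0.2]), 'moment': array([-0., -0.,  0.]), 'grip_force': 0.0, 'opening': 1.0020485053904746}
```

View pics/s0.png

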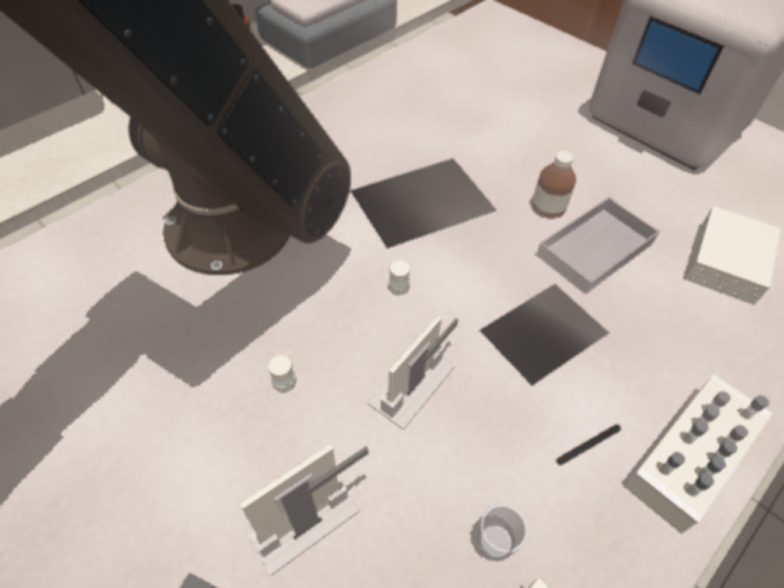

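View pics/t0.png

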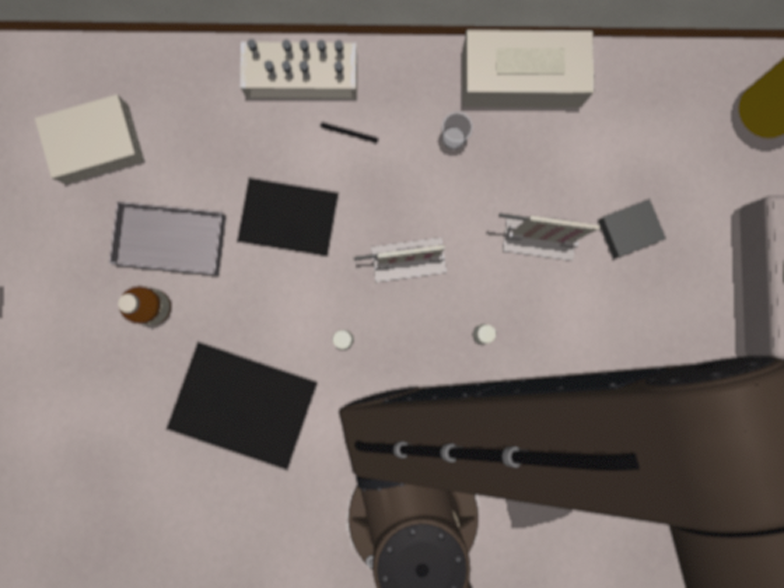

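The tall chart is at scene (col 211, row 357) and top (389, 164). The short chart is at scene (297, 260) and top (291, 183). The mats are at top (203, 155), which is smaller, and top (174, 291), which is larger. I'll confirm this in one enlarged crop and measure.

```bash
python3 - <<'E'
from h import *
np.set_printoptions(precision=1,suppress=True)
s=eyes.read_camera('scene');t=eyes.read_camera('top')
r=lambda c,a,b,d,e:cv2.resize(c['pixels'][a:b,d:e,::-1],None,fx=4,fy=4,interpolation=cv2.INTER_CUBIC)
W=np.zeros((600,800,3),np.uint8)
def put(i,y,x): W[y:y+i.shape[0],x:x+i.shape[1]]=i
put(r(s,310,410,165,270),0,0); put(r(t,145,190,340,435),0,420); put(r(t,165,205,250,325),200,420); put(r(s,220,265,265,335),400,0)
cv2.imwrite('pics/c1.png',W)
for c,n in((s,'scene'),(t,'top')):
  for d in eyes.cut_out('mat',c):
    m=d['mask'].astype(np.uint8); b=cv2.minAreaRect(cv2.findNonZero(m))
    cs=cv2.approxPolyDP(cv2.convexHull(cv2.findNonZero(m)),6,True).reshape(-1,2)
    X=np.array([onz(c,q,3) for q in cs]);print(n,d['score'],cs.tolist(),X.tolist() and X,X.mean(0))
    print(np.linalg.norm(np.diff(X,axis=0,append=X[:1]),axis=1))
for k in('chart','dock_tall','leg_tab','short_chart'):
  a,b=eyes.spot_point(k,s),eyes.spot_point(k,t)
  if a and b: print(k,tri(s,a[0]['centre'][::-1],t,b[0]['centre'][::-1]))
E
```

```text
scene 0.84 [[433, 238], [379, 273], [344, 235], [396, 204]] [[653.8 317.1]
 [622.  147.8]
 [501.3 170.2]
 [531.4 338.6]] [577.1 243.4]
[172.3 122.8 171.2 124.3]
scene 0.7 [[353, 150], [277, 177], [252, 136], [324, 114]] [[332.2 411.3]
 [257.4 184.6]
 [ 93.3 243.8]
 [171.9 468.8]] [213.7 327.1]
[238.8 174.5 238.3 170.3]
top 0.84 [[225, 272], [205, 333], [120, 305], [141, 244]] [[257.8 188.8]
 [ 96.4 240.6]
 [171.  467.3]
 [333.2 415.2]] [214.6 328. ]
[169.5 238.6 170.3 238.6]
top 0.73 [[241, 137], [233, 182], [169, 170], [178, 126]] [[627.  148.2]
 [502.1 169.2]
 [534.6 343.8]
 [656.8 321.4]] [580.1 245.7]
[126.7 177.6 124.2 175.7]
chart [ 537.  -251.1   10.5]
dock_tall [ 542.6 -250.     9.9]
leg_tab [ 558.8 -167.8  127.5]
short_chart [ 484.1  -85.1 -706.5]
```

View pics/c1.png

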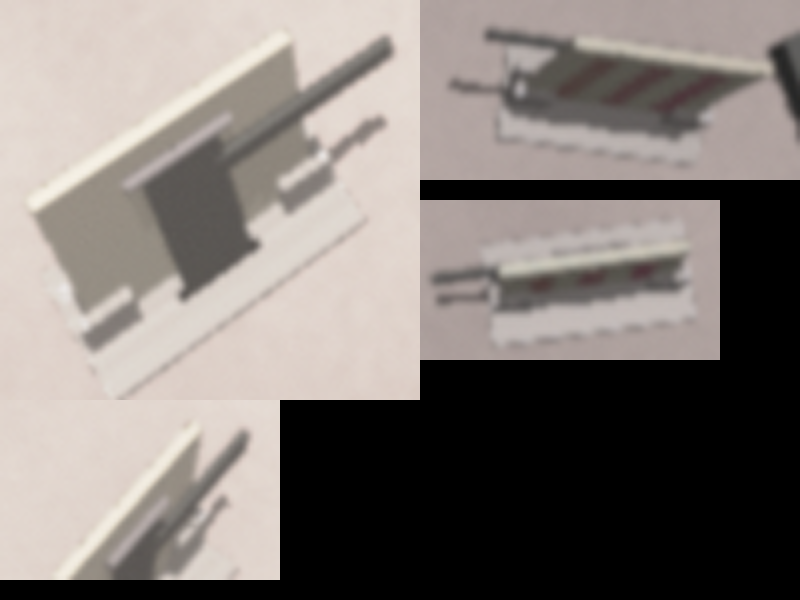

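The crop confirms it. The taller plate is the one at scene (211, 357): tall grey leg, striped face, tab to the left in the top view. The smaller mat (130x180) is at top (203, 155). Next I'll triangulate the top edge and the tab.

```bash
python3 - <<'E'
from h import *
np.set_printoptions(precision=3,suppress=True)
s=eyes.read_camera('scene');t=eyes.read_camera('top')
f=lambda x,y,ox,oy,c0,r0:((x-ox+.5)/4-.5+c0,(y-oy+.5)/4-.5+r0)
S=lambda x,y:f(x,y,0,0,165,310); T=lambda x,y:f(x,y,420,0,340,145)
L=tri(s,S(288,38),t,T(577,43)); R=tri(s,S(35,206),t,T(766,71)); tabend=tri(s,S(388,46),t,T(488,36))
print('L',L,'R',R,'w',np.linalg.norm(L-R),'tab',tabend)
def edges(z): return [onz(c,p,z) for c,p in((s,S(288,38)),(t,T(577,43)),(s,S(35,206)),(t,T(766,71)))]
print(np.array(edges(176)))
# fit x,y,yaw with model
from scipy.optimize import least_squares
W=lambda q,X:np.c_[q[0]+np.cos(q[2])*X[:,0]-np.sin(q[2])*X[:,1],q[1]+np.sin(q[2])*X[:,0]+np.cos(q[2])*X[:,1],X[:,2]]
X=np.array([[0,60,176],[0,-60,176],[10,104,119],[35,-70,6],[35,70,6]])
sp=np.array([S(288,38),S(35,206),S(388,46),S(115,398),S(366,217)])
def res(q): return np.r_[(proj(s,W(q,X))-sp).ravel(),(proj(t,W(q,X[:3]))-[T(577,43),T(766,71),T(488,36)]).ravel()]
o=least_squares(res,[540,-250,0],x_scale=[10,10,.1]);print(o.x,o.fun)
q=o.x
y=env.state()['tcp_rot'];print(y)
print('tab pt',W(q,np.array([[10,84,119],[-25,84,119],[0,-36,176]])))
E
```

```text
L [ 544.28  -193.193  172.532] R [ 527.8   -307.84   170.291] w 115.8478232896359 tab [ 558.734 -150.369  118.152]
[[ 545.386 -194.159]
 [ 543.722 -192.238]
 [ 529.2   -309.016]
 [ 527.35  -305.058]]
[ 535.55  -250.842   -0.136] [ 0.596 -1.808 -1.368 -0.278  1.26  -0.313 -0.059  1.202  0.557  0.099
 -0.351  0.005  2.178 -0.01  -0.218 -0.227]
[3.141 0.    0.344]
tab pt [[ 556.876 -168.982  119.   ]
 [ 522.201 -164.224  119.   ]
 [ 530.656 -286.508  176.   ]]
```

```bash
cat >> h.py <<'E'
def plan(xyz,psi,n,start=None):
    st=env.state(); p=np.array(st['eef_pos']) if start is None else np.array(start[:3],float); y=st['tcp_rot'][2] if start is None else start[3]
    dt=-np.degrees((psi-y+np.pi)%(2*np.pi)-np.pi)/5; d=np.array(xyz)-p; out=[]
    print('at',p.round(1),round(y,4),'F',np.round(st['ft_force'],1),'open',round(st['opening'],3),'t',st['t'])
    for i in range(n):
        tu=np.round(dt/n,2); w=d/n
        out.append([[float(v) for v in np.round([(w[0]*np.cos(y)+w[1]*np.sin(y))/60,(w[0]*np.sin(y)-w[1]*np.cos(y))/60,-w[2]/60],2)],float(tu)])
        y-=np.radians(tu*5)
    print(out)
E
python3 -c "
from h import *
plan([522.2,-164.2,214],1.434,20)"
```

```text
at [ 210.7 -588.4  214.7] 0.3438 F [-1.  -0.2 -0.2] open 0.998 t 2.0
[[[0.36, -0.25, 0.0], -0.62], [[0.38, -0.23, 0.0], -0.62], [[0.39, -0.2, 0.0], -0.62], [[0.4, -0.18, 0.0], -0.62], [[0.41, -0.16, 0.0], -0.62], [[0.42, -0.14, 0.0], -0.62], [[0.42, -0.12, 0.0], -0.62], [[0.43, -0.09, 0.0], -0.62], [[0.43, -0.07, 0.0], -0.62], [[0.44, -0.05, 0.0], -0.62], [[0.44, -0.02, 0.0], -0.62], [[0.44, 0.0, 0.0], -0.62], [[0.44, 0.02, 0.0], -0.62], [[0.44, 0.05, 0.0], -0.62], [[0.43, 0.07, 0.0], -0.62], [[0.43, 0.09, 0.0], -0.62], [[0.42, 0.12, 0.0], -0.62], [[0.42, 0.14, 0.0], -0.62], [[0.41, 0.16, 0.0], -0.62], [[0.4, 0.18, 0.0], -0.62]]
```

```bash
python3 -m inch '[[[0.36,-0.25,0],-0.62,1],[[0.38,-0.23,0],-0.62,1],[[0.39,-0.2,0],-0.62,1],[[0.4,-0.18,0],-0.62,1],[[0.41,-0.16,0],-0.62,1],[[0.42,-0.14,0],-0.62,1],[[0.42,-0.12,0],-0.62,1],[[0.43,-0.09,0],-0.62,1],[[0.43,-0.07,0],-0.62,1],[[0.44,-0.05,0],-0.62,1]]'
python3 -m inch '[[[0.44,-0.02,0],-0.62,1],[[0.44,0,0],-0.62,1],[[0.44,0.02,0],-0.62,1],[[0.44,0.05,0],-0.62,1],[[0.43,0.07,0],-0.62,1],[[0.43,0.09,0],-0.62,1],[[0.42,0.12,0],-0.62,1],[[0.42,0.14,0],-0.62,1],[[0.41,0.16,0],-0.62,1],[[0.4,0.18,0],-0.62,1]]'
python3 -c "
from h import *
plan([522.2,-164.2,110],1.434,10)"
```

```text
t: 3.25
eef_pos: [367.8, -373.8, 214.9]
tcp_rot: [3.141, 0.0, 0.889]
ft_force: [0.1, 0.1, -0.5]
opening: 0.025
grip_force: 0.0
t: 4.5
eef_pos: [522.6, -160.4, 214.9]
tcp_rot: [3.141, 0.0, 1.431]
ft_force: [-0.8, -0.6, -0.1]
opening: 0.006
grip_force: 0.0
at [ 522.6 -160.4  214.9] 1.4306 F [-0.8 -0.6 -0.1] open 0.006 t 4.5
[[[-0.01, 0.0, 0.17], -0.0], [[-0.01, 0.0, 0.17], -0.0], [[-0.01, 0.0, 0.17], -0.0], [[-0.01, 0.0, 0.17], -0.0], [[-0.01, 0.0, 0.17], -0.0], [[-0.01, 0.0, 0.17], -0.0], [[-0.01, 0.0, 0.17], -0.0], [[-0.01, 0.0, 0.17], -0.0], [[-0.01, 0.0, 0.17], -0.0], [[-0.01, 0.0, 0.17], -0.0]]
```

```bash
python3 -m inch '[[[-0.06,0,0.25],0,1],[[0,0,0.25],0,1],[[0,0,0.25],0,1],[[0,0,0.25],0,1],[[0,0,0.25],0,1],[[0,0,0.25],0,1],[[0,0,0.23],0,1],[[0,0,0],0,1],[[0,0.1,0],0,1],[[0,0.1,0],0,1]]'
python3 -m inch '[[[0,0.05,0],0,1],[[0,0.05,0],0,1],[[0,0.05,0],0,1],[[0,0.05,0],0,1],[[0,0.05,0],0,1],[[0,0.05,0],0,1],[[0,0.05,0],0,1],[[0,0,0],0,1],[[0,0,0],0,1],[[0,0,0],0,1]]'
python3 - <<'E'
from h import *
s=eyes.read_camera('scene');t=eyes.read_camera('top')
r=lambda c,a,b,d,e:cv2.resize(c['pixels'][a:b,d:e,::-1],None,fx=4,fy=4,interpolation=cv2.INTER_CUBIC)
a=r(s,310,410,165,270);b=r(t,140,190,340,430)
W=np.zeros((400,780,3),np.uint8);W[:,:420]=a;W[:200,420:]=b;cv2.imwrite('pics/p1.png',W)
for k in('leg_tab','leg_foot'):print(k,[(d['centre'],d['score']) for d in eyes.spot_point(k,s)])
E
```

```text
t: 5.75
eef_pos: [534.4, -168.2, 111.4]
tcp_rot: [3.14, 0.0, 1.426]
ft_force: [0.3, -0.5, -0.3]
opening: 0.006
grip_force: 0.0
t: 7.0
eef_pos: [554.4, -171.0, 110.8]
tcp_rot: [3.142, 0.0, 1.426]
ft_force: [-0.7, 0.1, -0.2]
opening: 0.004
grip_force: 0.1
leg_tab [([333.7, 255.9], 0.89)]
leg_foot [([381.5, 221.1], 0.7)]
```

View pics/p1.png

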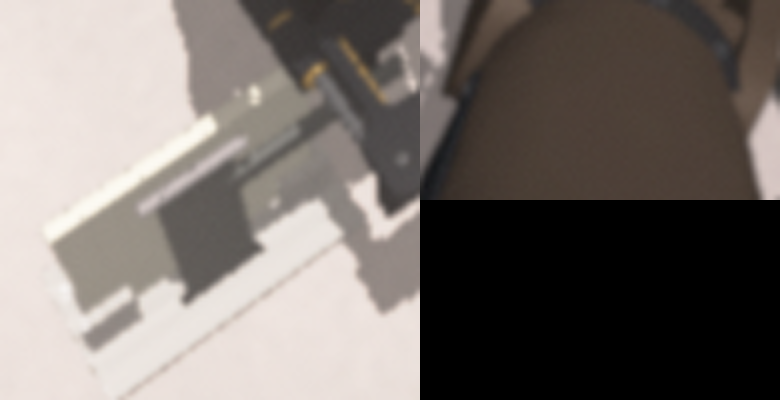

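The crop shows the plate tilted back within the slot play: its top corner moved from (35, 206) to (48, 240). The leg is still nearly folded, with its foot at (183, 299), so I'll keep pushing.

```bash
python3 -m inch '[[[0,0.04,0],0,1],[[0,0.04,0],0,1],[[0,0.04,0],0,1],[[0,0.04,0],0,1],[[0,0.04,0],0,1],[[0,0.04,0],0,1],[[0,0.04,0],0,1],[[0,0,0],0,1],[[0,0,0],0,1],[[0,0,0],0,1]]'
python3 - <<'E'
from h import *
s=eyes.read_camera('scene')
save(s,'p2.png',(310,410,165,270),4)
for k in('leg_tab','leg_foot'):print(k,[(d['centre'],d['score']) for d in eyes.spot_point(k,s)])
E
```

```text
t: 8.45
eef_pos: [568.4, -172.9, 110.5]
tcp_rot: [-3.135, -0.001, 1.426]
ft_force: [-16.3, 1.1, 8.6]
opening: 0.002
grip_force: 8.6
leg_tab [([336.5, 259.0], 0.6)]
leg_foot [([406.1, 239.8], 0.74)]
```

View pics/p2.png

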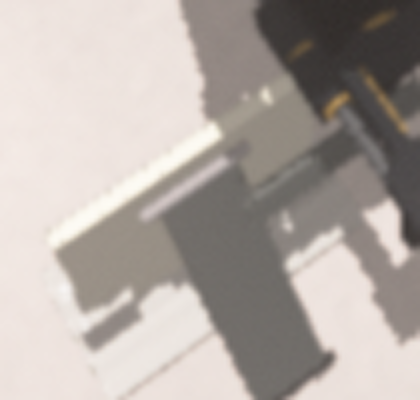

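The leg is out, with its foot at about scene (col 240, row 406). The 16 N reading means it is against its stop. Next I'll back off, rise and re-measure.

```bash
python3 -m inch '[[[0,-0.2,0],0,1],[[0,-0.3,0],0,1],[[0,-0.3,0],0,1],[[0,0,-0.6],0,1],[[0,0,-0.7],0,1],[[0.2,0,-0.7],0,1],[[0.8,0,0],0,1],[[0.8,0,0],0,-1],[[0.6,0,0],0,-1],[[0,0,0],0,-1]]'
python3 - <<'E'
from h import *
s=eyes.read_camera('scene')
save(s,'p3.png',(300,420,160,290),4)
for k in('leg_tab','leg_foot','chart'):print(k,[(d['centre'],d['score']) for d in eyes.spot_point(k,s)])
E
```

```text
t: 9.85
eef_pos: [544.7, -22.1, 230.9]
tcp_rot: [3.14, -0.0, 1.429]
ft_force: [0.0, 0.1, -0.7]
opening: 0.261
grip_force: 0.0
leg_tab [([336.1, 260.1], 0.64)]
leg_foot [([405.8, 239.3], 0.72)]
chart [([372.4, 209.2], 0.74)]
```

View pics/p3.png

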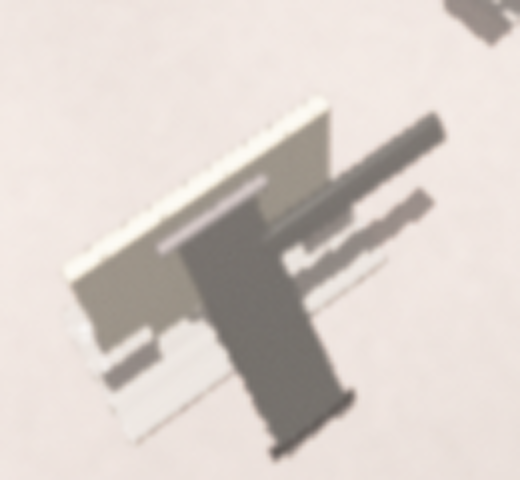

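```bash
python3 - <<'E'
from h import *
from scipy.optimize import least_squares
np.set_printoptions(precision=3,suppress=True)
s=eyes.read_camera('scene')
q=[535.55,-250.84,-.136]
f=lambda x,y:((x+.5)/4-.5+160,(y+.5)/4-.5+300)
px=np.array([f(322,104),f(70,273),f(312,426),f(210,214),f(438,128)])
def pts(v):
    a,b,dx,dy=v
    leg=lambda y,l,o:[7+l*np.sin(b)+o*np.cos(b),y,145-l*np.cos(b)+o*np.sin(b)]
    X=np.array([[0,60,170],[0,-60,170],leg(0,143,0),[7,0,147],leg(104,32,3)])
    x=X[:,0]*np.cos(a)+X[:,2]*np.sin(a)+dx; z=-X[:,0]*np.sin(a)+X[:,2]*np.cos(a)+6; y=X[:,1]+dy
    c,n=np.cos(q[2]),np.sin(q[2]); return np.c_[q[0]+c*x-n*y,q[1]+n*x+c*y,z]
o=least_squares(lambda v:np.r_[(proj(s,pts(v))-px).ravel(),(v[2:]-0)/2],[.05,.5,0,0],x_scale=[.1,.1,1,1])
print(o.x,o.fun);p=pts(o.x);print(p)
E
```

```text
[ 0.081  0.522 -0.399 -1.57 ] [ 0.811 -1.33  -1.821  0.917  0.293 -0.385  0.359  0.327  1.202 -0.133
 -0.2   -0.785]
[[ 556.736 -194.764  175.44 ]
 [ 540.466 -313.656  175.44 ]
 [ 614.008 -263.161   20.65 ]
 [ 553.665 -254.903  151.948]
 [ 583.832 -154.062  122.3  ]]
```

```bash
python3 -c "
from h import *
plan([532.2,-293.8,231],1.434,10)"
```

```text
at [544.4 -24.9 230.8] 1.4248 F [-0.3  0.5 -0.4] open 0.475 t 10.1
[[[-0.45, 0.05, -0.0], -0.01], [[-0.45, 0.04, -0.0], -0.01], [[-0.45, 0.04, -0.0], -0.01], [[-0.45, 0.04, -0.0], -0.01], [[-0.45, 0.04, -0.0], -0.01], [[-0.45, 0.04, -0.0], -0.01], [[-0.45, 0.04, -0.0], -0.01], [[-0.45, 0.04, -0.0], -0.01], [[-0.45, 0.04, -0.0], -0.01], [[-0.45, 0.04, -0.0], -0.01]]
```

```bash
python3 -m inch '[[[-0.5,0.05,0],-0.1,-0.3],[[-0.5,0.05,0],0,-0.3],[[-0.5,0.05,0],0,-0.3],[[-0.5,0.05,0],0,-0.3],[[-0.5,0.05,0],0,-0.3],[[-0.5,0.05,0],0,-0.3],[[-0.5,0.05,0],0,-0.3],[[-0.5,0.05,0],0,-0.3],[[-0.5,0.05,0],0,-0.3],[[0,0,0],0,-0.3]]'
python3 -c "
from h import *
plan([532.2,-293.8,133],1.434,1)"
```

```text
t: 11.35
eef_pos: [533.4, -297.6, 230.4]
tcp_rot: [-3.141, 0.0, 1.431]
ft_force: [-0.1, 0.9, 0.1]
opening: 0.65
grip_force: 0.0
at [ 533.4 -297.6  230.4] 1.4313 F [-0.1  0.9  0.1] open 0.65 t 11.35
[[[0.06, -0.03, 1.62], -0.03]]
```

```bash
python3 -m inch '[[[0.06,-0.03,0.22],0,-0.3],[[0,0,0.28],0,-0.3],[[0,0,0.28],0,-0.3],[[0,0,0.28],0,-0.3],[[0,0,0.28],0,-0.3],[[0,0,0.28],0,-0.3],[[0,0,0],0,-0.3],[[0,0,0],0,1],[[0,0,0],0,1],[[0,0,0],0,1]]'
python3 -m inch '[[[0,0,0],0,1],[[0,0,0],0,1],[[0,0,0],0,1],[[0,0,-0.1],0,1],[[0,0,-0.15],0,1],[[0,0,-0.15],0,1],[[0,0,0],0,1],[[0,0,0],0,1],[[0,0,0],0,1],[[0,0,0],0,1]]'
```

```text
t: 12.6
eef_pos: [533.0, -291.5, 134.1]
tcp_rot: [3.141, 0.0, 1.435]
ft_force: [0.1, 1.5, 0.2]
opening: 0.39
grip_force: 0.0
t: 13.85
eef_pos: [532.2, -291.1, 158.4]
tcp_rot: [-3.14, -0.0, 1.435]
ft_force: [-5.6, 1.4, 1.9]
opening: 0.078
grip_force: 30.0
```

```bash
python3 -m inch '[[[0,0,-0.2],0,1],[[0,0,-0.25],0,1],[[0,0,-0.3],0,1],[[0,0,-0.4],0,1],[[0,0,-0.4],0,1],[[0,0,-0.4],0,1],[[0,0,0],0,1],[[0,0,0],0,1],[[0,0,0],0,1],[[0,0,0],0,1]]'
python3 - <<'E'
from h import *
s=eyes.read_camera('scene');print(env.state()['ft_force'],env.state()['moment'])
save(s,'p4.png',(220,420,100,340),3)
for k in('leg_tab','leg_foot','chart'):print(k,[(d['centre'],d['score']) for d in eyes.spot_point(k,s)])
plan([0,0,0],1.394,1)
E
```

```text
t: 15.1
eef_pos: [532.8, -291.3, 273.9]
tcp_rot: [-3.141, -0.0, 1.435]
ft_force: [0.8, 0.4, -1.9]
opening: 0.085
grip_force: 30.0
[ 0.49837826  0.14578976 -2.04017465] [-0.11355659 -0.09584005 -0.02499871]
leg_tab [([295.9, 254.8], 0.95)]
leg_foot [([384.1, 234.8], 0.66)]
chart [([345.3, 206.3], 0.84)]
at [ 532.9 -291.3  274.4] 1.4346 F [ 0.1 -0.2 -1.5] open 0.083 t 15.3
[[[3.61, -9.46, 4.57], 0.47]]
```

View pics/p4.png

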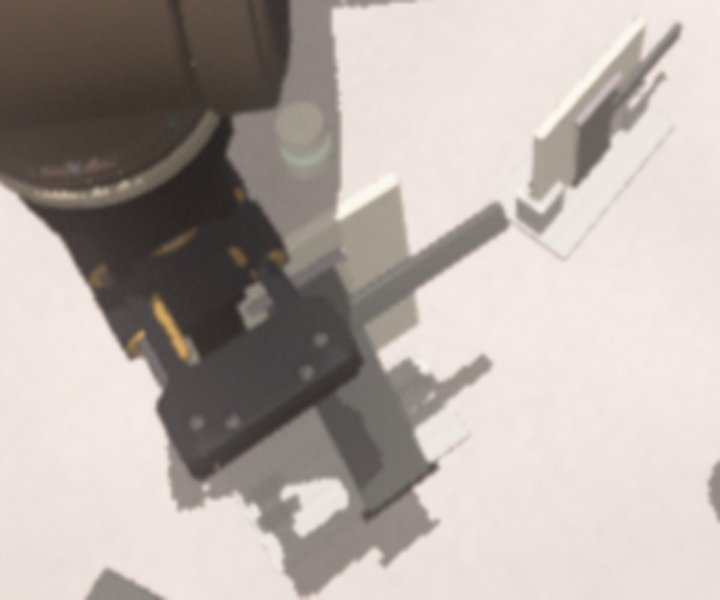

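The chart is held upright at about 2 N with its leg out, and the short chart is untouched. Next I'll carry it over the mat.

```bash
python3 -m inch '[[[0,0,-0.25],0.1,1],[[0.15,0,-0.25],0.1,1],[[0.3,0,0],0.1,1],[[0.45,-0.05,0],0.1,1],[[0.5,-0.1,0],0.07,1],[[0.5,-0.1,0],0,1],[[0.5,-0.1,0],0,1],[[0.5,-0.1,0],0,1],[[0.5,-0.1,0],0,1],[[0.5,-0.1,0],0,1]]'
python3 -c "
from h import *
plan([532.2,212.1,300],1.394,10)"
```

```text
t: 16.55
eef_pos: [533.9, -51.8, 304.7]
tcp_rot: [3.142, -0.0, 1.394]
ft_force: [0.8, 0.9, -1.6]
opening: 0.084
grip_force: 30.0
at [533.9 -51.8 304.7] 1.3939 F [ 0.8  0.9 -1.6] open 0.084 t 16.55
[[[0.43, -0.08, 0.01], -0.0], [[0.43, -0.08, 0.01], -0.0], [[0.43, -0.08, 0.01], -0.0], [[0.43, -0.08, 0.01], -0.0], [[0.43, -0.08, 0.01], -0.0], [[0.43, -0.08, 0.01], -0.0], [[0.43, -0.08, 0.01], -0.0], [[0.43, -0.08, 0.01], -0.0], [[0.43, -0.08, 0.01], -0.0], [[0.43, -0.08, 0.01], -0.0]]
```

```bash
python3 -m inch '[[[0.5,-0.1,0],0,1],[[0.5,-0.1,0],0,1],[[0.5,-0.1,0],0,1],[[0.5,-0.1,0],0,1],[[0.5,-0.1,0],0,1],[[0.5,-0.1,0],0,1],[[0.5,-0.08,0],0,1],[[0.4,-0.05,0],0,1],[[0.2,-0.03,0],0,1],[[0,0,0],0,1]]'
python3 - <<'E'
from h import *
s=eyes.read_camera('scene')
plan([532.2,212.1,135],1.394,1)
E
```

```text
t: 17.8
eef_pos: [532.4, 196.9, 304.5]
tcp_rot: [-3.141, 0.0, 1.395]
ft_force: [0.1, -0.3, -1.6]
opening: 0.081
grip_force: 30.0
at [532.5 196.2 304.5] 1.3941 F [-0.3 -0.1 -2. ] open 0.087 t 17.85
[[[0.26, -0.05, 2.83], 0.0]]
```

```bash
python3 -m inch '[[[0.13,-0.03,0.3],0,1],[[0.13,-0.02,0.4],0,1],[[0,0,0.4],0,1],[[0,0,0.4],0,1],[[0,0,0.4],0,1],[[0,0,0.35],0,1],[[0,0,0.25],0,1],[[0,0,0.1],0,1],[[0,0,0],0,1],[[0,0,0],0,1]]'
python3 - <<'E'
from h import *
s=eyes.read_camera('scene');plan([532.2,212.1,135],1.394,1)
save(s,'p5.png',(150,310,310,470),3.7)
for k in('leg_tab','leg_foot','chart'):print(k,[(d['centre'],d['score']) for d in eyes.spot_point(k,s)])
c,n=np.cos(-.177),np.sin(-.177)
M=lambda x,y,z:[578.6+c*x-n*y,244.5+n*x+c*y,z]
print(proj(s,[M(-40,60,13),M(-40,-60,13),M(34,0,36),M(-40,60,183)]))
E
```

```text
t: 19.1
eef_pos: [533.0, 212.1, 149.3]
tcp_rot: [3.141, -0.0, 1.394]
ft_force: [0.7, -1.1, -1.9]
opening: 0.083
grip_force: 30.0
at [533.  212.2 149.3] 1.3937 F [ 0.5  0.9 -1.9] open 0.084 t 19.15
[[[-0.0, -0.01, 0.24], -0.0]]
leg_tab [([239.1, 405.1], 0.74)]
leg_foot [([237.0, 406.9], 0.65)]
chart [([224.7, 377.9], 0.55)]
[[396.4096056  211.86771531]
 [359.57712296 234.14927734]
 [402.68543629 238.79550471]
 [415.56310028 163.90910432]]
```

View pics/p5.png

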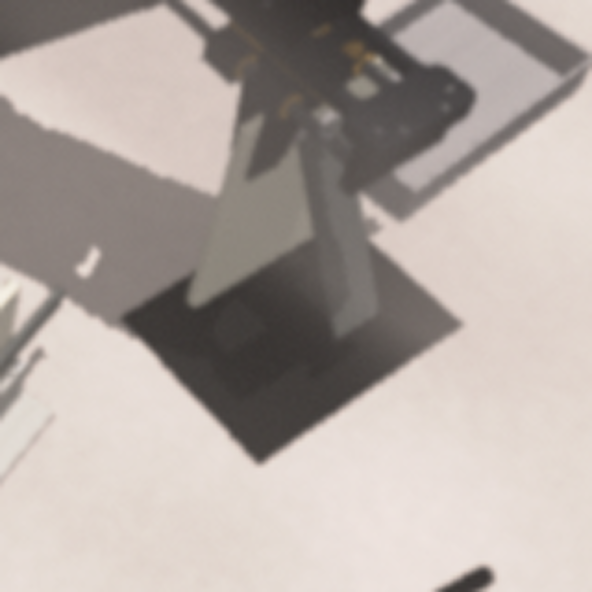

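The chart is well placed above the small mat: the plate corner is at (361, 232) against a predicted (360, 234). Next I'll lower it to contact.

```bash
python3 -m inch '[[[0,0,0.1],0,1],[[0,0,0.08],0,1],[[0,0,0.04],0,1],[[0,0,0.03],0,1],[[0,0,0.02],0,1],[[0,0,0.02],0,1],[[0,0,0],0,1],[[0,0,0],0,1],[[0,0,0],0,1],[[0,0,0],0,1]]'
```

```text
t: 20.55
eef_pos: [532.7, 212.1, 131.3]
tcp_rot: [3.141, 0.0, 1.394]
ft_force: [0.7, 0.3, -2.5]
opening: 0.081
grip_force: 30.0
```

```bash
python3 -m inch '[[[0,0,0.02],0,1],[[0,0,0],0,1],[[0,0,0.02],0,1],[[0,0,0],0,1],[[0,0,0],0,1],[[0,0,0],0,1],[[0,0,0],0,1],[[0,0,0],0,1],[[0,0,0],0,1],[[0,0,0],0,1]]'
```

```text
t: 21.8
eef_pos: [532.9, 212.0, 130.6]
tcp_rot: [3.14, -0.0, 1.394]
ft_force: [-5.1, -3.0, 16.6]
opening: 0.081
grip_force: 30.0
```

```bash
python3 -m inch '[[[0,0,-0.02],0,1],[[0,0,-0.01],0,1],[[0,0,0],0,0.3],[[0,0,0],0,0.3],[[0,0,0],0,0.3],[[0,0.05,0],0,0.3],[[0,0.05,0],0,0.3],[[0,0.05,0],0,0.3],[[0,0.05,0],0,0.3],[[0,0.05,0],0,0.3]]'
python3 -m inch '[[[0,0.07,0],0,0.3],[[0,0.07,0],0,0.3],[[0,0.07,0],0,0.3],[[0,0.07,0],0,0.3],[[0,0.07,0],0,0.3],[[0,0.07,0],0,0.3],[[0,0.05,0],0,0.3],[[0,0,0],0,0.3],[[0,0,0],0,0.3],[[0,0,0],0,0.3]]'
python3 - <<'E'
from h import *
s=eyes.read_camera('scene');plan([532.2,212.1,135],1.394,1)
save(s,'p6.png',(150,310,310,470),3.7)
E
```

```text
t: 23.05
eef_pos: [547.7, 209.4, 130.5]
tcp_rot: [3.142, 0.0, 1.394]
ft_force: [0.4, -0.2, 0.3]
opening: 0.351
grip_force: 0.1
t: 24.3
eef_pos: [575.1, 204.5, 130.6]
tcp_rot: [3.142, 0.0, 1.394]
ft_force: [0.1, -0.2, -0.3]
opening: 0.351
grip_force: 0.0
at [575.1 204.5 130.6] 1.3937 F [0.3 0.  0.1] open 0.351 t 24.35
[[[-0.0, -0.73, -0.07], -0.0]]
```

View pics/p6.png

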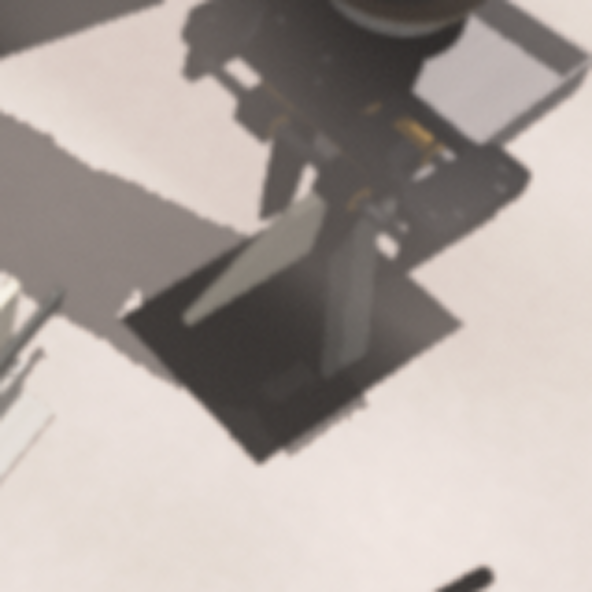

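The chart leans back with its lower edge and foot both on the mat, and the fingers are free. I'll open them and rise straight up.

```bash
python3 -m inch '[[[0,0,0],0,-0.2],[[0,0,0],0,-0.2],[[0,0,0],0,-0.2],[[0,0,-0.2],0,-0.2],[[0,0,-0.4],0,-0.2],[[0,0,-0.6],0,-0.2],[[0,0,-0.8],0,-0.2],[[0,0,-0.8],0,-0.2],[[-0.5,0,-0.3],0,-0.2],[[-0.6,0,0],0,-0.2]]'
python3 -m inch '[[[-0.8,0,0],0,-0.2],[[-0.8,0,0],0,-0.2],[[-0.8,0,0],0,-0.2],[[-0.8,0,0],0,-0.2],[[-0.8,0,0],0,-0.2],[[-0.6,0,0],0,-0.2],[[-0.2,0,0],0,-0.2],[[0,0,0],0,-0.2],[[0,0,0],0,-0.2],[[0,0,0],0,-0.2]]'
python3 - <<'E'
from h import *
s=eyes.read_camera('scene');t=eyes.read_camera('top')
r=lambda c,a,b,d,e,k:cv2.resize(c['pixels'][a:b,d:e,::-1],None,fx=k,fy=k,interpolation=cv2.INTER_CUBIC)
a=r(s,190,290,320,450,4);b=r(t,110,200,155,255,2.7)
W=np.zeros((400,800,3),np.uint8);W[:a.shape[0],:a.shape[1]]=a;W[:b.shape[0],520:520+b.shape[1]]=b;cv2.imwrite('pics/p7.png',W)
print(env.state()['eef_pos'],env.state()['t'])
E
```

```text
t: 25.6
eef_pos: [563.6, 139.2, 319.2]
tcp_rot: [3.138, -0.001, 1.395]
ft_force: [0.9, -0.7, 0.1]
opening: 0.602
grip_force: 0.0
t: 26.85
eef_pos: [513.0, -143.0, 316.7]
tcp_rot: [3.141, 0.0, 1.395]
ft_force: [0.6, 0.7, 0.3]
opening: 0.602
grip_force: 0.0
[ 512.98937282 -143.25927581  316.65695995] 26.95
```

View pics/p7.png

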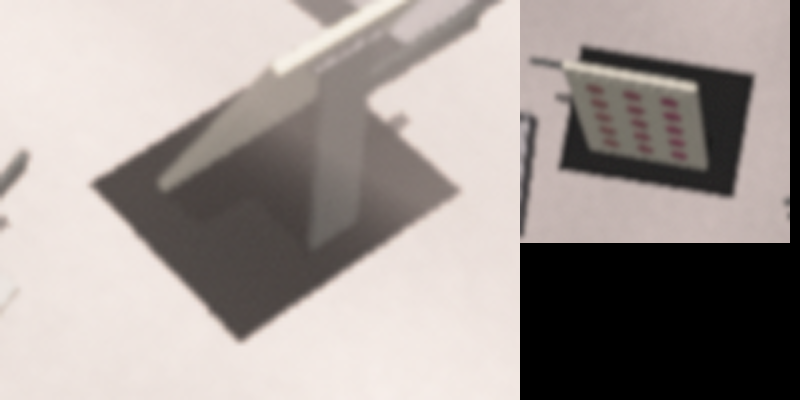

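The lower edge is parallel to the near edge of the mat and about 25 mm inside it. The foot is inside the far edge, the face is towards the robot, and the arm is clear.

```bash
python3 -c "
from cell import env
print(env.job_done())"
```

```text
the job is handed in; nothing more can be done
None
```

The tall chart now stands on the smaller dark mat, leaning back on its opened leg, square to the mat with its printed face to the robot; the short chart was left in its holder, and the job is handed in at about 27 s (no verdict was returned).

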